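# Gauge the graphite block, then hold it up to the inspection camera

### The job

Check the graphite block in the size gauge: seat it flat and fully home in the gauge's pocket, without dropping it, and let go of it there. Then take it out again and hold it up to the inspection camera: underside towards the lens and square to it, centred 80 mm in front of the lens, the block's long edges parallel to the camera's tilt axle. Finish while holding it still there; leave the camera's tilt, the frit jar and the rod scorer as they are.

Things in the scene. Friction and masses are not known exactly. Their poses are not given: they have to be found in the camera images.
- block: Dark graphite block, 52 mm (its x) x 60 mm (its y, the long edges) x 24 mm (its z), about 0.13 kg. Origin: centre of its underside; z points from underside to top. It starts flat on the table top (z = 0), at any of three spots shared with the frit jar and the rod scorer. Half a turn about its z makes no difference. Grip it by two side faces.
- block_top (a point): Centre of the block's top face, 24 mm above its origin; same axes as the block.
- gauge: Size gauge, fixed: aluminium plate 108 mm (x) x 116 mm (y) x 8 mm, lying on the thin steel mat, with four dark steel rails on it that leave a rectangular pocket open at the top. Origin: centre of the plate's underside, z up.
- pocket (a point): Centre of the pocket floor (the plate's top, 10 mm above the table). Axes as the gauge: z up; pocket 55 mm along x, 63 mm along y: 1.5 mm play on each side of the block, long edges along y. The rails rise 9 mm above this floor: inner walls upright for 5 mm, then bevelled 45 degrees outwards for 4 mm; beyond that flat, 14 mm wide. The corners are open.
- camera_stand: Inspection camera's stand, fixed: black base 90 x 90 x 12 mm with two upright cheeks 89 mm high that carry the camera's tilt axle, 75 mm above the table. Origin: centre of the base's underside. Its x points away from the robot's side, its y is along the axle, z up.
- camera_tilt (a joint): Tilt of the camera barrel about the axle (rad): 0 = looks straight up, positive = leans back towards the stand's -x, the robot's side. Stiff by friction, stays where it is; not to be changed.
- lens (a point): Centre of the front of the camera's lens, 55 mm from the axle, at the upper end of the black barrel (47 mm wide there, 90 mm long). Its z points out along the line of sight, up and towards the robot; its y is parallel to the tilt axle.
- focus (a point): Point on the line of sight 80 mm in front of the lens, where the centre of the block's underside belongs. Same axes as the lens: block z along this z, block y along this y (either way round), when presented.
- frit_jar: Round screw-lid jar, 50 mm wide, 49 mm high, origin at the centre of its foot; to be left alone.
- scorer: White upright rod scorer, 31 x 32 mm, 70 mm high, origin at the centre of its foot; to be left alone.
Things that resemble listed ones, but are neither listed nor needed, are in the scene too. Of the things that look like the gauge, the smaller one is meant.

How it is judged (in metres and radians):
On the way:
1. the block sits flat, square and fully home in the gauge pocket, let go (z of block in the frame of pocket between -0.002 and 0.002 m and horizontal distance between block and pocket below 0.0035 m and angle between the y axis of block and the y axis of pocket, either way round below 0.08 rad and angle between the z axis of block and the z axis of pocket, either way round below 0.04 rad and z of block_top in the frame of pocket above 0.01 m and contact force between the fingers and block below 0.1 N and linear speed of block below 0.02 m/s), for 0.3 s.
At the end, for the whole second after the job is handed in: The gripper holds the block still in the air, touching neither camera nor gauge: its underside faces the lens, centre within 15 mm of the point 80 mm in front of the lens, square to the line of sight and with long edges parallel to the tilt axle, each within 0.17 rad (distance between block and focus below 0.015 m and angle between the z axis of block and the z axis of focus, either way round below 0.17 rad and angle between the y axis of block and the y axis of focus, either way round below 0.17 rad and z of block_top in the frame of focus above 0.005 m and height (world z) of block above 0.12 m and contact force between the fingers and block above 1 N and contact force between block and camera_stand below 0.1 N and contact force between block and gauge below 0.1 N and linear speed of block below 0.03 m/s and angular speed of block below 0.2 rad/s); the arm keeps its last pose, push and grip.
It fails at once if the camera was moved or its tilt changed (lens moved more than 8 mm) (distance of lens from where it was at the start of the episode above 0.008 m).
It fails at once if a bystander was shifted more than 25 mm (distance of any of frit_jar, scorer from where it was at the start of the episode above 0.025 m).
It fails at once if the block was dropped (moving faster than 0.45 m/s out of the gripper) (contact force between the fingers and block below 0.05 N and linear speed of block above 0.45 m/s).
It also fails if it takes over 54 s, if anything falls off the work surface, if the arm or the gripper's body presses on something with over 40 N, if the wrist force passes 120 N, or if a joint passes its speed limit or range.

### The arm

A 6-joint arm with a two-finger parallel gripper is mounted at the origin on the work surface; the furniture and walls round the work are solid. World frame = base frame: x ahead of the robot, y to its left, z up, the work surface at z = 0. Lengths are in m, angles in degrees, forces in N, time in s.
With the tool pointing down it reaches from about 0.425 to 0.925 m from the base axis. Payload 12.5 kg.
Tool frame: the origin (TCP) lies midway between the tips of the shut fingers; the grasp point (between the pads) lies 19 mm behind it; z points along the fingers, y is the line along which they close (so a half turn about z gives the same grasp; the last joint's range is limited). The gripper opens to 85 mm and grips with 20 to 120 N. Pads are 22 mm wide; open, the fingers measure 114 mm over their backs; the gripper's body (76 mm by 85 mm) begins 54 mm behind the grasp point. The pads swing forward as they close: fully open they stand 13 mm farther back than shut.
Start: joints at [69.523, 28.126, 89.318, -0, 62.55, -6.05], TCP at [0.156, 0.605, 0.231] pointing down, gripper open.
Joint ranges: [-177.58, 177.58], [-47.91, 125.51], [2.72, 160], [-65.01, 245.01], [3.68, 167.84], [-153.87, 153.87]. Speed limits (degrees/s): [127.2, 127.2, 159.86, 180, 180, 180].

### API

Orientations are given as a 3x3 rotation matrix whose columns are the frame's x, y, z axes.
In Python, from plant import * gives the robot as it stands.
- The arm moves only by the tool move_arm, never from a script. Its argument "commands" is text: rows parted by semicolons, each of 6 numbers parted by spaces: the shift along the tool's x, y, z in units of 0.4 m (1.0 is 0.4 m), then the turn, a rotation vector about the tool's x, y, z in units of 2 rad (1.0 is 2 rad). In form: x y z ax ay az; .... A call has 1 to 20 rows; each row is the pose to reach, as a shift and turn from the pose commanded when the call began, along the tool's axes at that moment; what a row does not reach only later rows make up. A row lasts 1/10 s, in which the tool goes at most 50 mm and 8.59 degrees, less where a joint would pass 70% of its speed; a pose out of reach is approached as far as the arm can. A call with a number of a shift or a turn outside -1 to 1 is refused whole. A call with a gripper value outside its range is refused whole. "grip" is the closure, from 0 (fully open) to 1 (shut), set as the call begins (left out, the last holds). The fingers move at their own pace and stop on an object; "newtons" is the grip in N (left out, the last holds). Time passes only in rows, so rows that repeat a pose let the fingers close. It gives the time, the measured TCP pose, the force, the opening and the grip force at its end, in the units of the state.
- state(): the state, without advancing time (a new reading comes with each control period).
- camera(name): name is "scene" or "side" or "wrist"; returns (picture, depth): 480x640x3 uint8, red, green, blue; 480x640 float32, m along the optical axis (not along the pixel's ray), 0 where there is no reading.
- camera_model(name): a dict with "vfov" (degrees; the focal length in pixels is half the picture's height over the tangent of half this angle, whatever the lens; pixels are square), "cx", "cy" (the principal point, pixels), "distortion" ([k1, k2, p1, p2, k3] as OpenCV has them; the pictures are not rectified), "extrinsics" (4x4, takes a point from world to camera coordinates); the wrist camera has in their place "tool_from_camera" (4x4, takes a point from camera to tool coordinates, whose origin is the TCP and whose axes are the flange's). Camera axes: x right, y up, looking along -z (the intrinsics and any distortion apply to the point x, -y, -z); pixel columns grow to the right and rows downward; lengths in m; the calibration is good to about 2 mm. A picture is of the moment at which its call begins: read the wrist's pose just before it. camera_model takes no time and is no camera call.
- hand_in(): hands the job in; it is judged then, once.
The state is a dict: "time_s": time; "qpos": joint angles; "qvel": joint speeds; "joint_efforts": joint torques, N m; "eef_pos": TCP position; "orientation": TCP orientation; "wrist_force": force on the tool from outside, world axes, zero at the start; "moment": the same for the moment, N m; "grip_width": finger opening in m; "grasp_force": force on a finger pad.
Only numpy, scipy, OpenCV 4.12 (cv2) and the standard library are available. Lean on these libraries where they do the work, as an engineer would, in place of code of your own. Each camera call takes 0.05 s, during which the arm holds its last target. There are 200 camera calls.

## Working session

There is one attempt and no reset: what is moved stays moved. The work goes in short steps, Python scripts to look and compute and a tool call to move; the robot and the scene stay as the last step left them, time stands still between calls to the robot, and variables do not carry over. Pictures are saved under pics/ and viewed, at most 10 in all, crops included, and the job is handed in when it is done.

Besides the shell and the picture viewer there is one more tool, called after "Request:" as name(argument=value, ...) on one line, values as JSON. move_arm: Moves the arm, as the interface text tells. Its arguments: {"type":"object","properties":{"commands":{"type":"string"},"grip":{"type":"number"},"newtons":{"type":"number"}},"required":["commands"]}

```bash
ls; mkdir -p pics; cat > h.py <<'E'
from plant import *
import numpy as np, cv2
def grab(n):
    s=state(); p,d=camera(n); m=camera_model(n)
    f=240/np.tan(np.radians(m['vfov'])/2); K=np.array([[f,0,m['cx']],[0,f,m['cy']],[0,0,1]])
    D=np.array(m['distortion'],float)
    if n=='wrist':
        T=np.eye(4);T[:3,:3]=np.array(s['orientation']);T[:3,3]=s['eef_pos']
        C=T@np.array(m['tool_from_camera'])
    else: C=np.linalg.inv(np.array(m['extrinsics']))
    C=C@np.diag([1,-1,-1,1])   # cv axes -> world
    return p,d,K,D,C
def rays(uv,K,D):
    q=cv2.undistortPoints(np.array(uv,float).reshape(-1,1,2),K,D).reshape(-1,2)
    return np.c_[q,np.ones(len(q))]
def plane(uv,z,K,D,C):
    r=rays(uv,K,D)@C[:3,:3].T
    return C[:3,3]+r*((z-C[2,3])/r[:,2])[:,None]
def cloud(d,K,D,C):
    v,u=np.mgrid[:480,:640]; uv=np.c_[u.ravel(),v.ravel()]
    P=(rays(uv,K,D)*d.ravel()[:,None])@C[:3,:3].T+C[:3,3]
    return P.reshape(480,640,3)
def px(P,K,D,C):
    W=np.linalg.inv(C); return cv2.projectPoints(np.array(P,float).reshape(-1,1,3),cv2.Rodrigues(W[:3,:3])[0],W[:3,3],K,D)[0].reshape(-1,2)
E
python3 - <<'E'
from h import *
for n in ['scene','side','wrist']:
    p,d,K,D,C=grab(n); np.savez(f'{n}0.npz',p=p,d=d,K=K,D=D,C=C)
    cv2.imwrite(f'pics/{n}0.png',p[...,::-1]); print(n,K[0,0],D,C.round(3).tolist(),(d>0).mean())
print(state())
E
```

```text
pics
scene 589.095619098491 [-0.19905009  0.          0.          0.          0.        ] [[-0.783, -0.268, 0.561, -0.261], [-0.621, 0.376, -0.688, 1.152], [-0.027, -0.887, -0.461, 0.808], [0.0, 0.0, 0.0, 1.0]] 0.9726692708333333
side 470.0835598603149 [-0.04227875  0.          0.          0.          0.        ] [[0.619, -0.451, 0.643, -0.169], [-0.785, -0.346, 0.514, -0.361], [-0.009, -0.823, -0.568, 0.741], [0.0, 0.0, 0.0, 1.0]] 0.9466471354166667
wrist 371.29693532595076 [-0.07267185  0.          0.          0.          0.        ] [[0.249, 0.927, 0.278, 0.085], [0.968, -0.239, -0.072, 0.623], [-0.001, 0.288, -0.958, 0.374], [0.0, 0.0, 0.0, 1.0]] 0.996142578125
{'time_s': 0.15, 'qpos': array([ 6.95207970e+01,  2.81563330e+01,  8.93413754e+01, -5.04999557e-04,
        6.25497128e+01, -6.05136783e+00]), 'qvel': array([-0.02231737, -0.09370844, -0.16422853, -0.03739749,  0.06968322,
        0.03899261]), 'joint_efforts': array([ 1.54599282e-03, -6.18708372e+01, -2.61687344e+01, -7.28155601e-05,
        3.23670465e-03, -1.54158175e-05]), 'eef_pos': array([0.15565918, 0.60514192, 0.23086508]), 'orientation': array([[-9.68463231e-01,  2.49156356e-01, -2.82242448e-04],
       [ 2.49156504e-01,  9.68462922e-01, -7.78083623e-04],
       [ 7.94768659e-05, -8.23867921e-04, -9.99999657e-01]]), 'wrist_force': array([-0.14092239, -0.07341653,  0.46484668]), 'moment': array([-0.02629952,  0.02201876, -0.00238168]), 'grasp_force': 0.0, 'grip_width': 0.08537541969584365}
```

View pics/scene0.png

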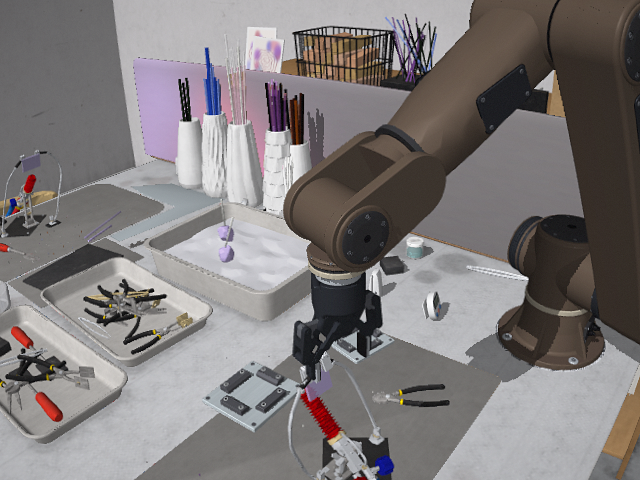

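View pics/side0.png

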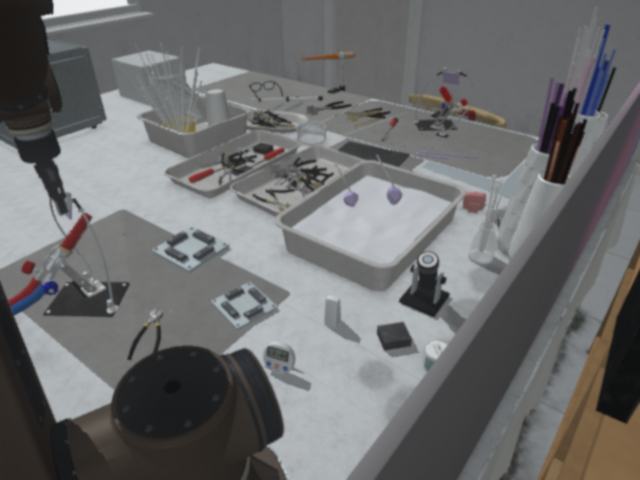

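The side view shows the block at (394,335), between the scorer (332,312) and the jar (436,352). The camera is at (426,285), and the gauges are at (190,248) and (245,305).

```bash
python3 - <<'E'
from h import *
for n in ['side','scene']:
    z=np.load(f'{n}0.npz'); p,d,K,D,C=[z[k] for k in 'pdKDC']; P=cloud(d,K,D,C); 
    g=p.astype(int).max(2)
    def top(m,name):
        m=(m*255).astype('uint8'); k,l,st,ce=cv2.connectedComponentsWithStats(m)
        for i in range(1,k):
            if st[i,4]>60:
                Q=P[l==i]; r=cv2.minAreaRect((Q[:,:2]*1000).astype('float32'))
                print(n,name,st[i].tolist(),'mm',np.round(r[0],1),np.round(r[1],1),round(r[2],1),'z',np.round(np.percentile(Q[:,2],[5,50,95])*1000,1))
    reg=(d>0)&(np.abs(P[...,0]-0.35)<0.4)&(P[...,1]>-.1)&(P[...,1]<.75)
    print('table z',np.median(P[...,2][reg&(g>150)])*1000)
    top(reg&(P[...,2]>.017)&(P[...,2]<.03)&(g<90),'dark z24')
    top(reg&(P[...,2]>.006)&(P[...,2]<.014)&(g>100),'plate')
    top(reg&(P[...,2]>.04)&(P[...,2]<.2),'tall')
E
```

```text
table z 0.7761904799003516
side dark z24 [194, 233, 20, 10, 86] mm [459.9 548.7] [20.4 62.6] 5.9 z [18.  21.6 25.1]
side dark z24 [168, 234, 19, 11, 94] mm [412.6 598.1] [52.7 20. ] 3.7 z [17.5 21.9 25.6]
side dark z24 [194, 248, 20, 11, 77] mm [417.2 490.4] [19.1 53.8] 82.3 z [17.5 22.1 26.6]
side dark z24 [166, 251, 21, 10, 67] mm [361.1 542.8] [19.  63.3] 15.8 z [17.3 22.1 27.4]
side dark z24 [378, 323, 34, 23, 528] mm [467.9 -49.7] [50.5 60. ] 50.9 z [19.9 24.6 27. ]
side dark z24 [259, 466, 19, 14, 92] mm [ 86. -49.] [ 9.9 31.7] 65.1 z [17.7 23.6 29.2]
side plate [152, 227, 77, 46, 875] mm [416.9 549.1] [143.3 158.1] 1.3 z [ 7.7 11.8 13.6]
side plate [286, 249, 70, 35, 134] mm [565.5 226.7] [  6.7 222.7] 1.2 z [ 6.7 10.5 13.6]
side plate [81, 278, 25, 19, 163] mm [164.2 613. ] [66.5 45. ] 85.2 z [ 7.9 10.6 13.5]
side plate [212, 281, 66, 49, 1033] mm [349.8 276.8] [120. 110.] 76.7 z [ 8.2 11.  13.1]
side plate [149, 308, 14, 12, 71] mm [201.8 407.5] [38.3 25.2] 15.8 z [10.6 13.  13.9]
side tall [195, 176, 46, 16, 106] mm [670.1 705.6] [ 44.6 152.5] 70.7 z [40.7 43.5 47.1]
side t
[... 2287 characters left out ...]
69, 96, 3708] mm [39.4 56. ] [ 69.3 191.4] 72.0 z [ 47.3 120.8 193.9]
scene tall [370, 269, 12, 16, 146] mm [432.7  87.8] [26.1 35.3] 17.6 z [41.9 57.4 69.9]
scene tall [427, 292, 12, 19, 179] mm [268.4  94.3] [23.5 61.1] 17.6 z [41.7 55.  64.6]
scene tall [104, 296, 109, 64, 530] mm [700.1 545.1] [ 97.  271.6] 0.3 z [41.1 44.8 47.6]
scene tall [94, 352, 34, 42, 276] mm [670.5 707.7] [ 43.5 154. ] 71.5 z [40.5 44.4 47.8]
scene tall [344, 365, 32, 60, 246] mm [173.7 527.4] [63.7 12.1] 65.7 z [ 47.7 124.5 190.8]
scene tall [299, 391, 95, 89, 2260] mm [135.4 627.3] [ 87.3 149.6] 87.5 z [ 73.2 115.3 172.1]
scene tall [288, 420, 19, 52, 216] mm [178.1 685.3] [ 7.  53.4] 20.9 z [ 57.2 151.4 196. ]
```

View pics/wrist0.png

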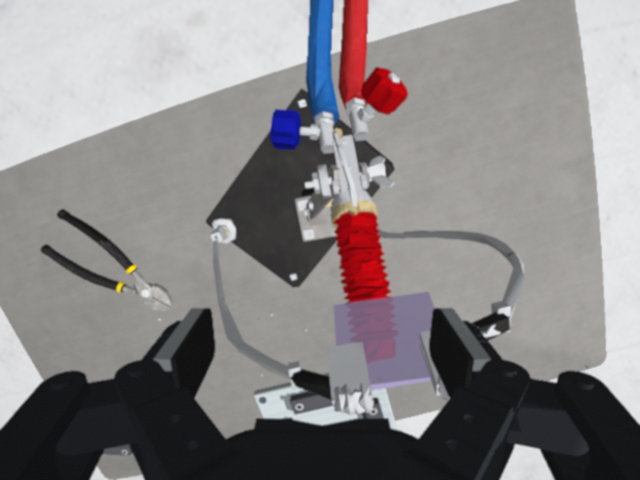

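The wrist view shows the torch and its purple shield directly below the gripper, so I rise first and then go over the gauge for a close look.

```bash
cat >> h.py <<'E'
from scipy.spatial.transform import Rotation as Ro
def down(psi):  # tool down, tool y at yaw psi (deg)
    a=np.radians(psi); y=np.array([np.cos(a),np.sin(a),0]); z=np.array([0,0,-1.]); return np.c_[np.cross(y,z),y,z]
def go(p,R):
    s=state(); Rc=np.array(s['orientation']); d=Rc.T@(np.array(p)-s['eef_pos']); w=Ro.from_matrix(Rc.T@R).as_rotvec()
    print('CMD',(d/.4).round(4),(w/2).round(4),'mm',round(np.linalg.norm(d)*1000,1),'deg',np.degrees(np.linalg.norm(w)).round(1),'t',s['time_s'])
E
python3 - <<'E'
from h import *
go([.35,.277,.28],down(76.7))
z=np.load('side0.npz'); p,d,K,D,C=[z[k] for k in 'pdKDC']; P=cloud(d,K,D,C)
print(P[300,570],P[400,480],P[352,436],P[262,427])
E
```

```text
CMD [-0.6749 -0.6735 -0.1223] [-0.0004 -0.     -0.0098] mm 384.5 deg 1.1 t 0.15
[ 1.85057361 -0.26595506 -0.75561228] [ 0.25241569 -0.2874909   0.22697081] [ 0.45236653 -0.15046609  0.04780791] [ 0.60265327 -0.04205649  0.12429947]
```

Request:
move_arm(commands="0 0 -0.12 0 0 0; -0.1 -0.1 -0.122 0 0 0; -0.2 -0.2 -0.122 0 0 0; -0.3 -0.3 -0.122 0 0 -0.005; -0.4 -0.4 -0.122 0 0 -0.01; -0.5 -0.5 -0.122 0 0 -0.01; -0.6 -0.6 -0.122 0 0 -0.01; -0.675 -0.6735 -0.122 0 0 -0.01; -0.675 -0.6735 -0.122 0 0 -0.01; -0.675 -0.6735 -0.122 0 0 -0.01; -0.675 -0.6735 -0.122 0 0 -0.01; -0.675 -0.6735 -0.122 0 0 -0.01", grip=0)

```text
time_s: 1.35
eef_pos: [0.3497, 0.2777, 0.28]
orientation: [[-0.973, 0.229, -0.0], [0.229, 0.973, 0.0], [0.0, 0.0, -1.0]]
wrist_force: [0.2, -0.4, -0.6]
grip_width: 0.0856
grasp_force: 0.0
```

```bash
python3 - <<'E'
from h import *
n='wrist';p,d,K,D,C=grab(n); np.savez(f'{n}1.npz',p=p,d=d,K=K,D=D,C=C)
cv2.imwrite(f'pics/{n}1.png',p[...,::-1])
s=state();print(s['eef_pos'],s['qpos'].round(1),np.abs(s['qvel']).max())
go([.47,-.05,.28],down(51))
E
```

```text
[0.34955944 0.27787179 0.28002235] [ 30.   10.3 109.1   0.   60.7 -46.8] 0.27688570060544176
CMD [-4.804e-01 -7.292e-01 -1.000e-04] [-0.000e+00 -1.000e-04  2.251e-01] mm 349.3 deg 25.8 t 1.4
```

View pics/wrist1.png

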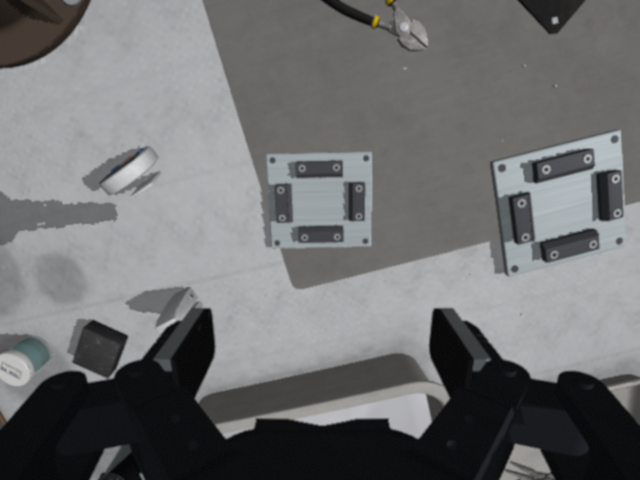

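The smaller gauge is centred at about (320,200), and its four rails are clear. I measure it while moving on to the block.

```bash
cat > gauge.py <<'E'
from h import *
import sys
def gauge(f,box):
    z=np.load(f); p,d,K,D,C=[z[k] for k in 'pdKDC']; g=p.astype('uint8').max(2)
    x0,y0,x1,y1=box; m=np.zeros((480,640),'uint8'); m[y0:y1,x0:x1]=(g[y0:y1,x0:x1]<75)*255
    P=cloud(d,K,D,C); m[P[...,2]<.013]=0
    k,l,st,ce=cv2.connectedComponentsWithStats(m); out=[]
    for i in range(1,k):
        if st[i,4]>150:
            c=max(cv2.findContours((l==i).astype('uint8'),0,1)[0],key=len).reshape(-1,2)
            W=plane(c,.019,K,D,C)[:,:2]*1000; r=cv2.minAreaRect(W.astype('float32')); out.append(r); print(st[i].tolist(),np.round(r[0],1),np.round(r[1],1),round(r[2],1),'z',np.median(P[l==i][:,2]).round(4))
    c=np.array([r[0] for r in out])
    if len(c)==4:
        print('centre',c.mean(0))
        for a,b in [(0,1),(0,2),(0,3),(1,2),(1,3),(2,3)]:
            v=c[b]-c[a]; print(a,b,'dist',np.linalg.norm(v).round(1),'ang',np.degrees(np.arctan2(v[1],v[0])).round(2),'mid',((c[a]+c[b])/2).round(1))
if __name__=='__main__': gauge(sys.argv[1],[int(a) for a in sys.argv[2:]])
E
python3 gauge.py wrist1.npz 264 155 376 248
```

```text
[296, 161, 46, 16, 395] [312.8 282.6] [48.6 15.5] 79.0 z 0.0195
[348, 183, 16, 37, 370] [356.3 314.3] [16.4 40.1] 77.8 z 0.0189
[275, 184, 15, 37, 266] [339.  234.9] [13.9 40.1] 78.7 z 0.0193
[299, 226, 43, 15, 445] [382.6 267.9] [47.4 16.3] 76.7 z 0.019
centre [347.69114685 274.91133118]
0 1 dist 53.8 ang 36.06 mid [334.6 298.4]
0 2 dist 54.4 ang -61.18 mid [325.9 258.8]
0 3 dist 71.4 ang -11.89 mid [347.7 275.2]
1 2 dist 81.2 ang -102.3 mid [347.7 274.6]
1 3 dist 53.3 ang -60.41 mid [369.5 291.1]
2 3 dist 54.7 ang 37.05 mid [360.8 251.4]
```

Request:
move_arm(commands="-0.06 -0.09 0 0 0 0.02; -0.12 -0.18 0 0 0 0.06; -0.18 -0.27 0 0 0 0.1; -0.24 -0.36 0 0 0 0.14; -0.3 -0.45 0 0 0 0.18; -0.36 -0.54 0.03 0 0 0.21; -0.42 -0.63 0.07 0 0 0.225; -0.47 -0.71 0.11 0 0 0.225; -0.48 -0.73 0.125 0 0 0.225; -0.48 -0.73 0.125 0 0 0.225; -0.48 -0.73 0.125 0 0 0.225; -0.48 -0.73 0.125 0 0 0.225")

```text
time_s: 2.6
eef_pos: [0.4698, -0.0498, 0.2307]
orientation: [[-0.778, 0.629, 0.001], [0.629, 0.778, -0.0], [-0.001, 0.001, -1.0]]
wrist_force: [0.2, 0.4, 0.5]
grip_width: 0.0858
grasp_force: 0.0
```

```bash
cat > block.py <<'E'
from h import *
import sys
n='wrist';p,d,K,D,C=grab(n); np.savez(sys.argv[1]+'.npz',p=p,d=d,K=K,D=D,C=C); cv2.imwrite(f'pics/{sys.argv[1]}.png',p[...,::-1])
P=cloud(d,K,D,C); zc=float(sys.argv[2]); g=p.max(2)
m=((P[...,2]>zc-.006)&(P[...,2]<zc+.006)&(g<110)&(d>0)).astype('uint8'); m[330:]=0
m=cv2.morphologyEx(m,cv2.MORPH_OPEN,np.ones((3,3)))
for c in cv2.findContours(m,0,1)[0]:
    if cv2.contourArea(c)>800:
        W=plane(c.reshape(-1,2),zc,K,D,C)[:,:2]*1000; r=cv2.minAreaRect(W.astype('float32')); print(cv2.boundingRect(c),np.round(r[0],1),np.round(r[1],1),round(r[2],2))
s=state(); print(s['eef_pos'],s['qpos'].round(1),s['time_s'])
E
python3 block.py b1 .024
```

```text
(295, 180, 56, 63) [469.  -48.7] [51.7 60.5] 49.51
(0, 170, 155, 160) [ 344.6 -272.2] [ 10.9 220.1] 89.83
[ 0.46982736 -0.04988958  0.23076931] [-14.1  15.8 110.    0.   54.1 -65.1] 2.65
```

View pics/b1.png

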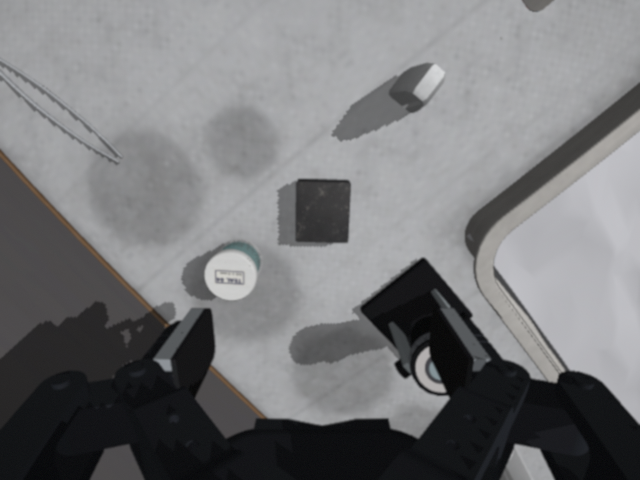

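The block is centred at (322,211) in the picture, which puts it at (469,−48.7) mm with its x axis at 49.5°. The jar at (232,272) and the camera are clear of the fingers.

```bash
python3 - <<'E'
from h import *
go([.469,-.0487,.007],down(49.5))
E
```

```text
CMD [0.004  0.0007 0.5594] [0.0003 0.0004 0.0135] mm 223.8 deg 1.5 t 2.65
```

Request:
move_arm(commands="0.004 0.001 0.1 0 0 0.0135; 0.004 0.001 0.2 0 0 0.0135; 0.004 0.001 0.3 0 0 0.0135; 0.004 0.001 0.38 0 0 0.0135; 0.004 0.001 0.44 0 0 0.0135; 0.004 0.001 0.49 0 0 0.0135; 0.004 0.001 0.53 0 0 0.0135; 0.004 0.001 0.55 0 0 0.0135; 0.004 0.001 0.5595 0 0 0.0135; 0.004 0.001 0.5595 0 0 0.0135; 0.004 0.001 0.5595 0 0 0.0135; 0.004 0.001 0.5595 0 0 0.0135")

```text
time_s: 3.85
eef_pos: [0.4692, -0.0499, 0.0069]
orientation: [[-0.759, 0.651, 0.001], [0.651, 0.759, -0.0], [-0.001, 0.001, -1.0]]
wrist_force: [-0.0, 0.1, 0.2]
grip_width: 0.0855
grasp_force: 0.0
```

Request:
move_arm(commands="0 0 0 0 0 0; 0 0 0 0 0 0; 0 0 0 0 0 0; 0 0 0 0 0 0; 0 0 0 0 0 0; 0 0 0 0 0 0; 0 0 0 0 0 0; 0 0 0 0 0 0; 0 0 0 0 0 0; 0 0 0 0 0 0", grip=1, newtons=50)

```text
time_s: 4.85
eef_pos: [0.469, -0.0499, 0.0067]
orientation: [[-0.759, 0.651, 0.001], [0.651, 0.759, -0.0], [-0.001, 0.0, -1.0]]
wrist_force: [-1.1, -0.3, 7.2]
grip_width: 0.0508
grasp_force: 51.6
```

Request:
move_arm(commands="0 0 -0.01 0 0 0; 0 0 -0.04 0 0 0; 0 0 -0.1 0 0 0; 0 0 -0.2 0 0 0; 0 0 -0.3 0 0 0; 0 0 -0.4 0 0 0; 0 0 -0.48 0 0 0; 0 0 -0.5 0 0 0; 0 0 -0.5 0 0 0; 0 0 -0.5 0 0 0")

```text
time_s: 5.85
eef_pos: [0.4682, -0.0497, 0.2054]
orientation: [[-0.759, 0.651, -0.001], [0.651, 0.759, 0.0], [0.001, -0.001, -1.0]]
wrist_force: [0.2, -0.2, -1.1]
grip_width: 0.0506
grasp_force: 52.8
```

```bash
python3 - <<'E'
from h import *
s=state();print(s['wrist_force'],s['grip_width'],s['grasp_force'])
go([.348,.275,.20],down(-12.1))
E
```

```text
[ 0.21647522 -0.20492218 -1.12431399] 0.050551778192327826 52.83767580986023
CMD [0.7566 0.4205 0.0143] [-6.000e-04 -5.000e-04  5.366e-01] mm 346.3 deg 61.5 t 5.85
```

Request:
move_arm(commands="0.05 0.03 0 0 0 0.04; 0.13 0.07 0 0 0 0.09; 0.21 0.12 0 0 0 0.15; 0.29 0.16 0 0 0 0.21; 0.37 0.205 0 0 0 0.27; 0.45 0.25 0 0 0 0.33; 0.53 0.295 0 0 0 0.38; 0.61 0.34 0 0 0 0.43; 0.68 0.38 0 0 0 0.48; 0.73 0.405 0.005 0 0 0.52; 0.7565 0.4205 0.014 0 0 0.5365; 0.7565 0.4205 0.03 0 0 0.5365; 0.7565 0.4205 0.06 0 0 0.5365; 0.7565 0.4205 0.1 0 0 0.5365; 0.7565 0.4205 0.14 0 0 0.5365; 0.7565 0.4205 0.165 0 0 0.5365; 0.7565 0.4205 0.165 0 0 0.5365; 0.7565 0.4205 0.165 0 0 0.5365; 0.7565 0.4205 0.165 0 0 0.5365")

```text
time_s: 7.75
eef_pos: [0.3489, 0.2748, 0.1407]
orientation: [[0.209, 0.978, 0.001], [0.978, -0.209, 0.0], [0.001, 0.0, -1.0]]
wrist_force: [0.3, -0.4, -1.0]
grip_width: 0.0509
grasp_force: 52.7
```

```bash
python3 - <<'E'
from h import *
n='wrist';p,d,K,D,C=grab(n); np.savez(f'{n}2.npz',p=p,d=d,K=K,D=D,C=C)
s=state();T=np.array(s['orientation']);P=cloud(d,K,D,C)
L=(P-s['eef_pos'])@T
m=(d>0)&(d<.24)&(np.abs(L[...,1])<.024)&(np.abs(L[...,0])<.06)&(L[...,2]>-.04)&(L[...,2]<.03)
print(m.sum(), np.percentile(L[m],[1,5,25,50,75,95,99],axis=0).round(4).tolist())
v=p.copy(); v[m]=v[m]//2+[120,0,0]; cv2.imwrite(f'pics/{n}2.png',v[...,::-1].astype('uint8'))
print(s['eef_pos'],s['qpos'].round(1))
E
```

```text
19292 [[-0.0285, -0.0235, -0.0191], [-0.0251, -0.0216, -0.0187], [-0.0099, -0.012, -0.0182], [0.0069, 0.0002, -0.0178], [0.0221, 0.012, -0.0173], [0.0298, 0.0216, -0.0068], [0.03, 0.0235, 0.0018]]
[0.34885963 0.27486904 0.14078899] [ 29.7  21.4 119.7   0.   38.8  41.8]
```

View pics/wrist2.png

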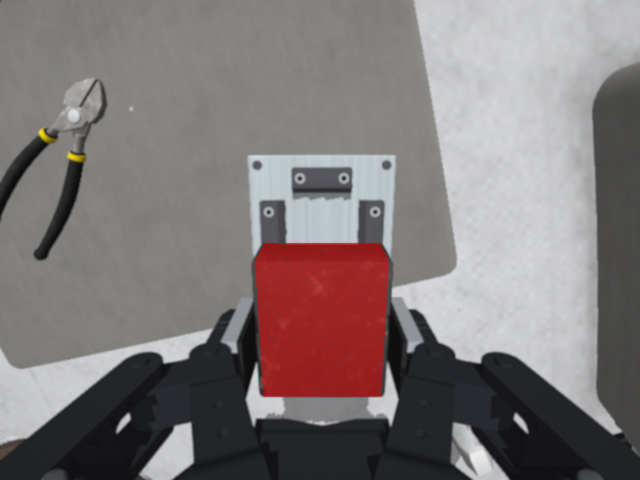

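The block (red overlay) is held square and nearly centred. The gauge's far half shows behind it, with the plate's corners at about (249,155) and (396,155).

```bash
python3 - <<'E'
from h import *
z=np.load('wrist2.npz'); p,d,K,D,C=[z[k] for k in 'pdKDC']; g=p.max(2).astype(int)
s=state();R=np.array(s['orientation']);e=s['eef_pos']
print(g[200,240:260].tolist(),g[200,385:402].tolist(),g[150:160,322].tolist())
def edge(a,thr=135): # first crossing subpixel
    a=a.astype(float); i=np.argmax(a>thr); return i-1+(thr-a[i-1])/(a[i]-a[i-1])
rows=np.arange(165,235); cols=np.arange(262,385)
Lp=plane([[230+edge(g[r,230:275]),r] for r in rows],.010,K,D,C)
Rp=plane([[415-edge(g[r,415:370:-1]),r] for r in rows],.010,K,D,C)
Tp=plane([[c,135+edge(g[135:175,c])] for c in cols],.010,K,D,C)
for n,q in zip('LRT',(Lp,Rp,Tp)):
    l=(q-e)@R*1000; v=cv2.fitLine(l[:,:2].astype('float32'),cv2.DIST_HUBER,0,.01,.01).ravel(); v=v if v[np.argmax(abs(v[:2]))]>0 else np.r_[-v[:2],v[2:]]
    print(n,'at',v[2:].round(2),'dir deg',np.degrees(np.arctan2(v[1],v[0])).round(2), 'world z check',0)
# rail tops z=.019 inner edges vs
m=((g<80)).astype('uint8'); m[240:]=0; m[:160]=0; m[:,:255]=0;m[:,390:]=0
for c in cv2.findContours(m,0,1)[0]:
    if cv2.contourArea(c)>200:
        l=(plane(c.reshape(-1,2),.019,K,D,C)-e)@R*1000; print(l[:,:2].min(0).round(1),l[:,:2].max(0).round(1))
E
```

```text
[133, 133, 134, 136, 135, 135, 136, 137, 141, 155, 176, 190, 199, 205, 207, 207, 206, 207, 206, 198] [196, 198, 199, 201, 202, 204, 203, 195, 174, 145, 133, 130, 131, 131, 129, 129, 130] [136, 136, 136, 139, 161, 193, 211, 210, 206, 206]
L at [ 29.47 -55.99] dir deg 1.56 world z check 0
R at [23.57 54.59] dir deg 0.14 world z check 0
T at [66.57 -1.96] dir deg 79.62 world z check 0
[ 33.  -20.5] [36.6 20.3]
```

```bash
python3 - <<'E'
from h import *
z=np.load('wrist2.npz'); p,d,K,D,C=[z[k] for k in 'pdKDC']; g=p.max(2).astype(int)
s=state();R=np.array(s['orientation']);e=s['eef_pos']
def edge(a,thr=170):
    a=a.astype(float); i=np.argmax(a>thr); return i-1+(thr-a[i-1])/(a[i]-a[i-1])
rows=np.arange(175,235); cols=np.arange(265,380)
L=[[230+edge(g[r,230:275]),r] for r in rows]; Rr=[[415-edge(g[r,415:370:-1]),r] for r in rows]; T=[[c,135+edge(g[135:175,c])] for c in cols]
for n,q in zip('LRT',(L,Rr,T)):
    l=(plane(q,.010,K,D,C)-e)@R*1000; v=cv2.fitLine(l[:,:2].astype('float32'),cv2.DIST_HUBER,0,.01,.01).ravel(); v=v if v[np.argmax(abs(v[:2]))]>0 else np.r_[-v[:2],v[2:]]
    print(n,'at',v[2:].round(2),'dir deg',np.degrees(np.arctan2(v[1],v[0])).round(2))
# held block's top far edge/sides at its height
zt=e[2]+.0178
for r in (300,350): print('blk sides',r,g[r,248:262].tolist(),g[r,384:398].tolist())
E
```

```text
L at [ 19.56 -53.67] dir deg -0.01
R at [22.68 53.27] dir deg -0.24
T at [58.92  7.91] dir deg 89.95
blk sides 300 [153, 152, 153, 148, 131, 99, 73, 68, 69, 70, 70, 71, 71, 71] [74, 74, 75, 75, 75, 73, 79, 110, 141, 152, 153, 153, 153, 152]
blk sides 350 [15, 15, 15, 15, 15, 14, 15, 20, 28, 50, 65, 69, 69, 68] [65, 63, 54, 39, 22, 15, 16, 16, 15, 16, 16, 16, 13, 16]
```

The gauge and block agree within about 0.6 mm and 0.2°, so I descend straight.

Request:
move_arm(commands="0.001 0 0.05 0 0 0; 0.001 0 0.12 0 0 0; 0.001 0 0.19 0 0 0; 0.001 0 0.24 0 0 0; 0.001 0 0.265 0 0 0; 0.001 0 0.275 0 0 0; 0.001 0 0.28 0 0 0; 0.001 0 0.285 0 0 0; 0.001 0 0.29 0 0 0; 0.001 0 0.295 0 0 0; 0.001 0 0.3 0 0 0; 0.001 0 0.304 0 0 0; 0.001 0 0.307 0 0 0; 0.001 0 0.307 0 0 0")

```text
time_s: 9.2
eef_pos: [0.3487, 0.2752, 0.0173]
orientation: [[0.209, 0.978, -0.0], [0.978, -0.209, -0.0], [-0.0, -0.0, -1.0]]
wrist_force: [0.9, 0.3, -2.1]
grip_width: 0.0507
grasp_force: 52.8
```

Request:
move_arm(commands="0 0 0.002 0 0 0; 0 0 0.003 0 0 0; 0 0 0.004 0 0 0; 0 0 0.004 0 0 0; 0 0 0.004 0 0 0")

```text
time_s: 9.7
eef_pos: [0.3488, 0.2753, 0.0165]
orientation: [[0.209, 0.978, 0.001], [0.978, -0.209, 0.0], [0.001, 0.001, -1.0]]
wrist_force: [-1.5, -1.3, 12.7]
grip_width: 0.0506
grasp_force: 54.3
```

Contact is at the floor height, so I release.

Request:
move_arm(commands="0 0 0 0 0 0; 0 0 0 0 0 0; 0 0 0 0 0 0; 0 0 0 0 0 0; 0 0 0 0 0 0; 0 0 0 0 0 0; 0 0 0 0 0 0; 0 0 -0.01 0 0 0; 0 0 -0.04 0 0 0; 0 0 -0.08 0 0 0; 0 0 -0.14 0 0 0; 0 0 -0.21 0 0 0; 0 0 -0.26 0 0 0; 0 0 -0.26 0 0 0; 0 0 -0.26 0 0 0", grip=0)

```text
time_s: 11.2
eef_pos: [0.3487, 0.2752, 0.1201]
orientation: [[0.209, 0.978, 0.001], [0.978, -0.209, 0.001], [0.001, 0.001, -1.0]]
wrist_force: [-0.5, -0.5, -0.9]
grip_width: 0.0852
grasp_force: 0.0
```

```bash
python3 block.py b2 .034; python3 - <<'E'
from h import *
z=np.load('b2.npz'); p,d,K,D,C=[z[k] for k in 'pdKDC']; P=cloud(d,K,D,C); g=p.max(2)
s=state();R=np.array(s['orientation']);e=s['eef_pos'];L=(P-e)@R
m=(np.abs(L[...,0])<.028)&(np.abs(L[...,1])<.024)&(d>0)&(P[...,2]>.02)
A=np.c_[L[m][:,:2],np.ones(m.sum())]; c=np.linalg.lstsq(A,P[m][:,2],rcond=None)[0]; print('top plane slopes,z',c,m.sum())
ring=(d>0)&(P[...,2]>.006)&(P[...,2]<.013)&(np.abs(L[...,0])<.055)&(np.abs(L[...,1])<.053)&(g>120); print('plate z',np.median(P[ring][:,2]),ring.sum())
E
```

```text
(281, 204, 82, 89) [348.9 276.3] [59.7 51.7] 77.87
(630, 82, 10, 248) [560.4 253.2] [  7.8 174.8] 1.66
[0.34844993 0.27507616 0.11954022] [ 29.8  23.6 120.8   0.   35.6  41.8] 11.25
top plane slopes,z [ 3.88073712e+00 -3.08149809e-03  1.17295226e-01] 20359
plate z 0.01051780814501141 7409
```

View pics/b2.png

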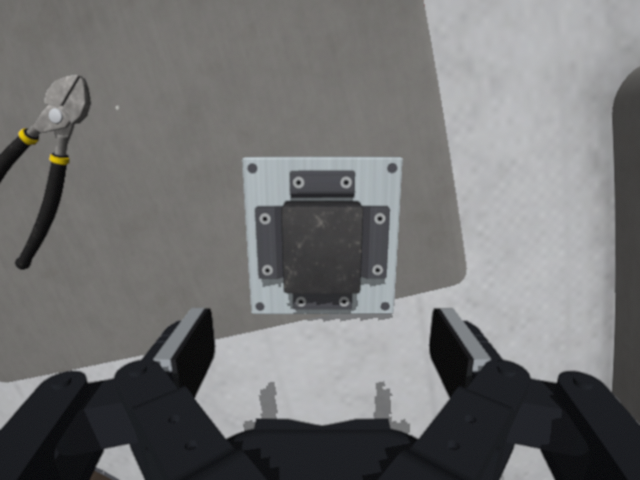

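The block looks square in the pocket, centred at (322,248). I check height and tilt with a clean mask.

```bash
python3 - <<'E'
from h import *
z=np.load('b2.npz'); p,d,K,D,C=[z[k] for k in 'pdKDC']; P=cloud(d,K,D,C); g=p.max(2)
q=P-[.3489,.2763,0]; a=np.radians(77.87-90); u=np.array([np.cos(a),np.sin(a),0]); v=np.array([-u[1],u[0],0])
m=(np.abs(q@u)<.022)&(np.abs(q@v)<.026)&(d>0)&(P[...,2]>.02)&(P[...,2]<.05)
c=np.linalg.lstsq(np.c_[(q@u)[m],(q@v)[m],np.ones(m.sum())],P[m][:,2],rcond=None)[0]; print(c,m.sum())
go([.3487,.2757,.0163],down(-12.1))
# inspection camera from side depth and scene
for n in ['side','scene','b1']:
    z=np.load(n+'.npz' if n=='b1' else n+'0.npz'); p,d,K,D,C=[z[k] for k in 'pdKDC']; P=cloud(d,K,D,C)
    m=(d>0)&(abs(P[...,0]-.61)<.08)&(abs(P[...,1]+.04)<.08)&(P[...,2]>.004)&(P[...,2]<.17)
    Q=P[m]; print(n,len(Q),Q[:,2].max())
    b=Q[(Q[:,2]>.008)&(Q[:,2]<.016)]; print(' base',cv2.minAreaRect((b[:,:2]*1000).astype('float32')) if len(b)>20 else 0)
    for h in np.arange(.06,.15,.01):
        b=Q[abs(Q[:,2]-h)<.005]
        if len(b)>10: print(' ',h.round(2),len(b),b[:,:2].min(0).round(3),b[:,:2].max(0).round(3))
E
```

```text
[-0.00057394  0.00024274  0.03445501] 5212
CMD [0.0017 0.0004 0.2581] [-0.0001  0.0001  0.0001] mm 103.2 deg 0.0 t 11.25
side 2289 0.1369965431198833
 base ((622.8001098632812, -39.808223724365234), (90.33721923828125, 91.06434631347656), 3.725712537765503)
  0.06 121 [ 0.589 -0.072] [0.687 0.04 ]
  0.07 106 [ 0.584 -0.08 ] [0.63 0.04]
  0.08 138 [ 0.579 -0.081] [0.636 0.04 ]
  0.09 107 [ 0.571 -0.081] [0.68  0.029]
  0.1 283 [ 0.557 -0.061] [0.69 0.04]
  0.11 55 [ 0.588 -0.064] [ 0.615 -0.022]
  0.12 112 [ 0.585 -0.064] [ 0.622 -0.021]
  0.13 222 [ 0.592 -0.064] [ 0.628 -0.017]
scene 2 0.058845021307843304
 base 0
b1 9083 0.1350122715753731
 base ((622.0021362304688, -40.54740905761719), (89.5370101928711, 90.62899017333984), 2.552764892578125)
  0.06 134 [ 0.605 -0.072] [ 0.626 -0.009]
  0.07 146 [ 0.602 -0.081] [0.624 0.001]
  0.08 337 [ 0.599 -0.082] [0.633 0.001]
  0.09 119 [ 0.596 -0.079] [0.646 0.036]
  0.1 2483 [ 0.555 -0.057] [0.69 0.04]
  0.11 91 [ 0.586 -0.059] [ 0.596 -0.034]
  0.12 424 [ 0.584 -0.064] [ 0.603 -0.036]
  0.13 756 [ 0.591 -0.064] [ 0.627 -0.043]
```

The block is home: 24.0 mm above the plate and flat. I regrip it.

Request:
move_arm(commands="0.0015 0 0.04 0 0 0; 0.0015 0 0.1 0 0 0; 0.0015 0 0.16 0 0 0; 0.0015 0 0.2 0 0 0; 0.0015 0 0.23 0 0 0; 0.0015 0 0.245 0 0 0; 0.0015 0 0.254 0 0 0; 0.0015 0 0.257 0 0 0; 0.0015 0 0.257 0 0 0; 0.0015 0 0.257 0 0 0")

```text
time_s: 12.25
eef_pos: [0.349, 0.2759, 0.0175]
orientation: [[0.209, 0.978, 0.001], [0.978, -0.209, 0.0], [0.001, 0.001, -1.0]]
wrist_force: [-0.5, 0.9, -0.2]
grip_width: 0.0851
grasp_force: 0.0
```

Request:
move_arm(commands="0 0 0 0 0 0; 0 0 0 0 0 0; 0 0 0 0 0 0; 0 0 0 0 0 0; 0 0 0 0 0 0; 0 0 0 0 0 0; 0 0 0 0 0 0; 0 0 0 0 0 0; 0 0 -0.005 0 0 0; 0 0 -0.015 0 0 0; 0 0 -0.03 0 0 0; 0 0 -0.06 0 0 0; 0 0 -0.12 0 0 0; 0 0 -0.2 0 0 0; 0 0 -0.3 0 0 0; 0 0 -0.4 0 0 0; 0 0 -0.5 0 0 0; 0 0 -0.56 0 0 0; 0 0 -0.56 0 0 0; 0 0 -0.56 0 0 0", grip=1, newtons=60)

```text
time_s: 14.25
eef_pos: [0.3485, 0.2756, 0.2411]
orientation: [[0.209, 0.978, 0.0], [0.978, -0.209, 0.0], [0.0, 0.0, -1.0]]
wrist_force: [0.3, 0.3, -1.3]
grip_width: 0.0504
grasp_force: 62.9
```

```bash
python3 - <<'E'
from h import *
go([.60,.08,.27],down(3.1))
E
```

```text
CMD [-0.3464  0.7173 -0.0722] [ 0.0002 -0.0002 -0.1325] mm 319.9 deg 15.2 t 14.25
```

Request:
move_arm(commands="-0.03 0.03 -0.03 0 0 0; -0.1 0.1 -0.06 0 0 -0.01; -0.17 0.17 -0.07 0 0 -0.03; -0.24 0.24 -0.07 0 0 -0.05; -0.31 0.31 -0.07 0 0 -0.07; -0.38 0.38 -0.07 0 0 -0.09; -0.45 0.45 -0.07 0 0 -0.11; -0.52 0.52 -0.07 0 0 -0.13; -0.59 0.59 -0.07 0 0 -0.1325; -0.66 0.66 -0.07 0 0 -0.1325; -0.72 0.72 -0.07 0 0 -0.1325; -0.78 0.78 -0.07 0 0 -0.1325; -0.81 0.815 -0.07 0 0 -0.1325; -0.81 0.815 -0.07 0 0 -0.1325; -0.81 0.815 -0.07 0 0 -0.1325; -0.81 0.815 -0.07 0 0 -0.1325")

```text
time_s: 15.85
eef_pos: [0.5991, -0.1085, 0.2682]
orientation: [[-0.055, 0.999, -0.002], [0.999, 0.055, 0.001], [0.001, -0.002, -1.0]]
wrist_force: [-0.6, -0.4, -0.9]
grip_width: 0.0506
grasp_force: 62.8
```

```bash
python3 - <<'E'
from h import *
n='wrist';p,d,K,D,C=grab(n); np.savez(f'{n}3.npz',p=p,d=d,K=K,D=D,C=C); cv2.imwrite(f'pics/{n}3.png',p[...,::-1])
P=cloud(d,K,D,C)
m=(d>0)&(abs(P[...,0]-.61)<.05)&(abs(P[...,1]+.04)<.05)&(P[...,2]>.1)&(P[...,2]<.16); Q=P[m]; print(len(Q),Q.min(0),Q.max(0))
b=P[(d>0)&(abs(P[...,0]-.62)<.09)&(abs(P[...,1]+.04)<.09)&(P[...,2]>.008)&(P[...,2]<.016)]; print('base',cv2.minAreaRect((b[:,:2]*1000).astype('float32')))
rng=np.random.default_rng(0);best=None
for _ in range(500):
    a=Q[rng.choice(len(Q),3,False)]; nn=np.cross(a[1]-a[0],a[2]-a[0]); 
    if np.linalg.norm(nn)<1e-5: continue
    nn/=np.linalg.norm(nn); i=abs((Q-a[0])@nn)<.001
    if best is None or i.sum()>best.sum(): best=i
I=Q[best]; c=I.mean(0); nn=np.linalg.svd(I-c)[2][2]; nn*=np.sign(nn[2]); print('plane',len(I),c,nn,'tilt',np.degrees(np.arctan2(-nn[0],nn[2])),I.min(0),I.max(0))
E
```

```text
3409 [ 0.58533273 -0.06532146  0.1136755 ] [ 0.63551313 -0.01726803  0.13681187]
base ((623.751220703125, -40.45886993408203), (90.38899993896484, 90.1442642211914), 2.5124895572662354)
plane 2312 [ 0.60745623 -0.04114326  0.12911127] [-0.29949915 -0.01124479  0.9540303 ] tilt 17.428660852986695 [ 0.58545597 -0.06415065  0.12136962] [ 0.62892668 -0.01837336  0.13634866]
```

View pics/wrist3.png

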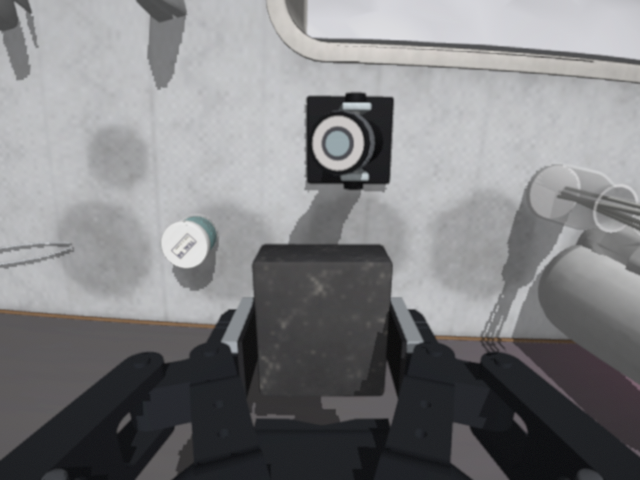

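The lens is visible at (337,143). Its rim plane gives a tilt of 17.4°, and the stand's yaw is about 2.6°. Next I compute the presentation pose.

```bash
cat > fin.py <<'E'
from h import *
z=np.load('wrist3.npz'); P=cloud(z['d'],z['K'],z['D'],z['C']); 
t,y=np.radians([17.4,2.6]); n=np.array([-np.sin(t)*np.cos(y),-np.sin(t)*np.sin(y),np.cos(t)]); a=np.array([-np.sin(y),np.cos(y),0])
lens=np.array([.6068,-.0411,.128]); foc=lens+.08*n
R=np.c_[a,np.cross(-n,a),-n]
print('focus',foc.round(4),'n',n.round(3)); go(foc+.0067*n,R)
s=state(); print('pos err mm',((foc+.0067*n-s['eef_pos'])*1000).round(1),s['qpos'].round(1),s['grasp_force'])
E
python3 fin.py
```

```text
focus [ 0.5829 -0.0422  0.2043] n [-0.299 -0.014  0.954]
CMD [ 0.1676 -0.0366  0.1449] [-0.1523 -0.001   0.0046] mm 89.8 deg 17.5 t 15.9
pos err mm [-18.3  66.2 -57.9] [-16.5  24.9  88.9   0.   66.3 -19.6] 62.83856749534607
```

Request:
move_arm(commands="0.01 0 0 -0.01 0 0; 0.03 -0.01 0 -0.03 0 0.0045; 0.06 -0.02 0 -0.05 0 0.0045; 0.09 -0.03 0 -0.08 0 0.0045; 0.12 -0.0365 0.01 -0.11 0 0.0045; 0.15 -0.0365 0.03 -0.14 -0.001 0.0045; 0.165 -0.0365 0.05 -0.152 -0.001 0.0045; 0.1675 -0.0365 0.08 -0.152 -0.001 0.0045; 0.1675 -0.0365 0.11 -0.152 -0.001 0.0045; 0.1675 -0.0365 0.13 -0.152 -0.001 0.0045; 0.1675 -0.0365 0.14 -0.152 -0.001 0.0045; 0.1675 -0.0365 0.145 -0.152 -0.001 0.0045; 0.1675 -0.0365 0.145 -0.152 -0.001 0.0045; 0.1675 -0.0365 0.145 -0.152 -0.001 0.0045; 0.1675 -0.0365 0.145 -0.152 -0.001 0.0045; 0.1675 -0.0365 0.145 -0.152 -0.001 0.0045")

```text
time_s: 17.5
eef_pos: [0.5816, -0.0432, 0.2114]
orientation: [[-0.045, 0.953, 0.3], [0.999, 0.043, 0.013], [-0.001, 0.3, -0.954]]
wrist_force: [0.2, -0.1, -0.0]
grip_width: 0.0503
grasp_force: 62.8
```

```bash
python3 fin.py; python3 - <<'E'
from h import *
p,d,K,D,C=grab('wrist');s=state();R=np.array(s['orientation']);L=(cloud(d,K,D,C)-s['eef_pos'])@R
m=(d>0)&(d<.24)&(np.abs(L[...,1])<.022)&(np.abs(L[...,0])<.06)&(L[...,2]>-.022)&(L[...,2]<-.012)
Q=L[m]; print('held: x range',np.percentile(Q[:,0],[.5,99.5]).round(4)); i=abs(Q[:,0])<.025; c=np.linalg.lstsq(np.c_[Q[i][:,:2],np.ones(i.sum())],Q[i][:,2],rcond=None)[0]; print('top plane',c.round(4))
p,d,*_=grab('side'); cv2.imwrite('pics/side9.png',cv2.resize(p[180:380,300:540,::-1],(720,600)))
print(np.abs(s['qvel']).max(),s['wrist_force'])
E
```

```text
focus [ 0.5829 -0.0422  0.2043] n [-0.299 -0.014  0.954]
CMD [ 0.0024 -0.0021  0.001 ] [ 0.0004  0.0004 -0.0002] mm 1.3 deg 0.1 t 17.5
pos err mm [-0.7  0.9 -0.6] [-12.7  20.9 107.8   7.9  34.8 -21.1] 62.828636169433594
held: x range [-0.0294  0.0294]
top plane [ 0.001   0.0012 -0.0168]
0.14413295748155808 [ 0.10347425 -0.29445673 -0.45559116]
```

View pics/side9.png

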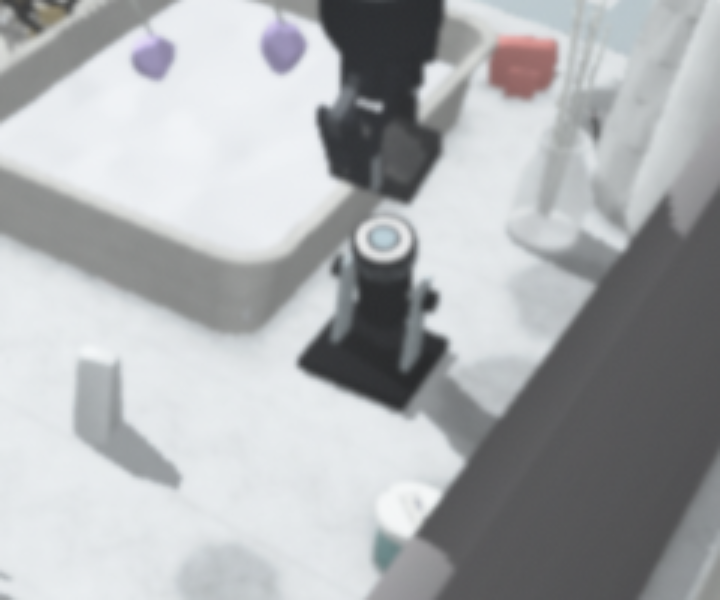

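The side view shows the block at (400,160), held above the upright camera whose lens is at (384,237). Nothing touches it and the pose error is about 1 mm, so I hand in.

```bash
python3 -c "
from plant import *
print(hand_in())"
```

```text
the job is handed in; nothing more can be done
None
```

The block was seated flat and let go in the smaller gauge, taken out again, and handed in while held about 1 mm from the point 80 mm in front of the lens; the hand-in returned no verdict.

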